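# Present a canister's tag to the bench scanner

### The arm

A 7-joint arm with a two-finger parallel gripper is mounted at the origin on the work surface. World frame = base frame: x ahead of the robot, y to its left, z up, the work surface at z = 0. Lengths are in m, angles in rad, forces in N, time in s.
With the tool pointing down it reaches from about 0.425 to 0.925 m from the base axis. Payload 6.8 kg.
Tool frame: the origin (TCP) lies on the front face of the gripper's body, between the roots of the fingers; the fingertips stand 73 mm ahead of it and the grasp point (between the pads) lies 54 mm ahead of it (env.nose_length is the distance from the TCP to the fingertips, in m); z points along the fingers, y is the direction in which the jaws open and shut (so a half turn about z gives the same grasp; the last joint's range is limited). The gripper opens to 85 mm and grips with 20 to 120 N. Pads are 22 mm wide; open, the fingers measure 114 mm over their backs; the gripper's body (76 mm by 85 mm) begins 54 mm behind the grasp point. The pads swing forward as they close: fully open they stand 13 mm farther back than shut.
Start: joints at [-1.371, 0.477, 0.022, 1.555, -0.011, 1.109, -0.083], TCP at [0.204, 0.643, 0.304] pointing down, gripper open.
Joint ranges: [-2.96, 2.96], [-0.34, 2.1], [-1.41, 1.46], [0.24, 2.44], [-1.37, 4.51], [0.17, 1.92], [-2.96, 2.96]. Speed limits (rad/s): [2.39, 2.39, 3.14, 3.14, 3.14, 3.14, 3.14].

### API

Orientations are given as a unit quaternion [w, x, y, z].
In Python, from cell import env, kin, camera, calibration, job gives the robot as it stands. The module is installed in compiled form; this text tells all that it offers. Calls block until the motion is done:
- env.reach(position, orientation): joint-space move of the TCP to a pose.
- env.movel(position, velocity=0.15, rot=None, stop_force=None): straight line of the TCP; rot=None keeps the orientation; velocity is the mean speed in m/s. With stop_force (N) it stops when the force on the tool has changed by that much, and returns True; else False.
- env.goto_joints(angles): joint-space move.
- env.grip(opening, f_grip=None): finger opening in m; f_grip is the grip in N (None keeps the last); returns when the fingers have stopped.
- env.dwell(seconds).
- kin.inverse_kinematics(position, orientation): joint angles nearest the present ones, or None.
- env.get_state(): the state.
- camera(name): name is "scene" or "top"; returns (picture, depth): 384x512x3 uint8, blue, green, red; 384x512 float32, m along the optical axis (not along the pixel's ray), 0 where there is no reading.
- calibration(name): a dict with "fx", "fy", "cx", "cy" (pixels), "k1" (the pictures are not rectified: a ray, as slopes to the right and down, at radius r is drawn at 1 + k1 r^2 times it, then the intrinsics apply), "rvec" (rotation vector, rad) and "tvec" (3), from world to camera coordinates, as OpenCV has them. Camera axes: x right, y down, z forward; pixel columns grow to the right and rows downward; lengths in m; the calibration is good to about 2 mm. A picture is of the moment at which its call begins. calibration takes no time and is no camera call.
A pose or a line that the arm cannot do raises env.PlanningError and nothing moves.
- job.job_done(): hands the job in, once; it reports no verdict.
The state is a dict: "time": time; "qpos": joint angles; "joint_velocities": joint speeds; "joint_torque": joint torques, N m; "tcp_pos": TCP position; "orientation": TCP orientation; "force": force on the tool from outside, world axes, zero at the start; "torque": the same for the moment, N m; "opening": finger opening in m.
Only numpy, scipy, OpenCV 4.12 (cv2) and the standard library are available. Lean on these libraries where they do the work, as an engineer would, in place of code of your own. Each camera call takes 0.05 s, during which the arm holds its last target. There are 200 camera calls.

### The job

Book in the screw canister that carries the raised tag plate: lay it in the leaning rod cradle of the scanning station, cap end up, turned so that its tag squarely faces the scanner block's window, and lower it gently until you feel it sit on the cradle's foot, not dropping it or letting it slide down. Let go of it there, and do not disturb the plain canister, the hammer, the tray or the tape dispenser.

Things in the scene. Friction and masses are not known exactly. Their poses are not given: they have to be found in the camera images.
- canister_mid (a point): Centre of the loose tagged canister: an upright aluminium cylinder, diameter 64, height 110 mm, with a black cap, diameter 44, height 45 mm, on top; 155 mm in all, 0.25 to 0.5 kg. The point is on its axis, 77.5 mm above its underside; the middle of the cap is 55 mm above the point. z points up through the cap, x out through the tag. It may stand on either side of the plain canister.
- canister_tag (a point): Middle of the outer face of the canister's tag: a stiff white plate with dark bars, 28 mm wide and 60 mm high, standing 4 mm proud of the cylinder's side; 36 mm out along the canister's x axis and 55 mm above its underside. Axes as the canister's.
- cradle_seat (a point): Where the canister's centre lies when the canister rests on the cradle's two rods with the foot at its lowest setting. z runs up along the rods, leaning 30 degrees from vertical, top towards the robot; x points out of the cradle's open side (away from the robot and upward); y points to the scanner window. The open side and the upper end are free to enter.
- cradle: The cradle, fixed on the scanning station; origin on the cradle's axis, 77.5 mm below cradle_seat along z, same axes. Two steel rods along z, 12 mm thick, centres 30 mm to the -x side of the axis and 23 mm either side in y, from 20 mm below to 115 mm above the origin, carry the cylinder from below. Let go, the canister slides down them to the foot by its own weight.
- cradle_foot (a point): Lowest setting of the cradle's foot (the same point and axes as the cradle's origin). The foot is a flat plate, 50 x 56 mm, square to z, on which the canister's underside sits. It is clamped anew each time with its top 0 to 25 mm above this point along z; the setting is not told and must be felt or seen. It does not give way.
- station: Fixed grey base plate of the scanning station, 190 x 250 x 12 mm, carrying cradle and scanner. Origin on its underside, below the cradle's lower part; its x and y are level, with y to the scanner's side. The cradle's origin is 30 mm along x and 55 mm up.
- scan_window (a point): Middle of the scanner block's window, a 40 x 75 mm pane facing -y (cradle axes) towards the cradle's axis, 75 mm from it. The fixed black block is 55 x 45 x 115 mm, leans like the cradle, and reaches 42 mm above cradle_seat along z.
- plain_canister_mid (a point): Centre (half-way up) of the plain canister: the same shape and size, but without a tag. Leave it alone.
- hammer: A loose hammer, about 260 mm long, lying on the bench, beyond the canisters; leave it alone. Origin at its underside, x axis along it.
- tray: A loose open cardboard tray, 130 x 190 x 60 mm, on the far left; leave it alone. Origin at the centre of its underside.
- dispenser: A loose black tape dispenser, 140 x 60 x 86 mm, to the right of the canisters; leave it alone. Origin at the centre of its underside.
There are look-alikes about, which are no part of the job. Leave any brown, green or turquoise look-alike of the part that bears canister_mid alone.

How it is judged:
By the outcome, as a careful person would: the job done as asked, in the order asked, and still so for the second after the job is handed in, with the robot touching nothing.
It also fails if it takes over 38 s, if anything falls off the work surface, if the arm or the gripper's body presses on something with over 40 N, if the wrist force passes 120 N, or if a joint passes its speed limit or range.

## Working session

There is one attempt and no reset: what is moved stays moved. The work goes in short steps, each a Python script; the robot and the scene stay as the last script left them, time stands still between calls to the robot, and variables do not carry over. Pictures are saved under pics/ and viewed, about 8 in all and at most 12, crops included, and the job is handed in when it is done.

```bash
mkdir -p pics; cat > h.py <<'E'
import numpy as np, cv2
from scipy.spatial.transform import Rotation as R
from cell import env, kin, camera, calibration, job
def cal(n):
    c=calibration(n); Rm=cv2.Rodrigues(np.array(c["rvec"],float))[0]; return c,Rm,np.array(c["tvec"],float).ravel()
def cloud(n,depth):
    c,Rm,t=cal(n); h,w=depth.shape
    v,u=np.mgrid[:h,:w].astype(float)
    xd=(u-c["cx"])/c["fx"]; yd=(v-c["cy"])/c["fy"]; x,y=xd.copy(),yd.copy()
    for _ in range(20):
        s=1+c["k1"]*(x*x+y*y); x,y=xd/s,yd/s
    P=np.stack([x*depth,y*depth,depth],-1)
    W=(P-t)@Rm; W[depth<=0]=np.nan; return W
def proj(n,p):
    c,Rm,t=cal(n); q=Rm@np.array(p)+t; a=q[:2]/q[2]; a=a*(1+c["k1"]*(a@a)); return a*[c["fx"],c["fy"]]+[c["cx"],c["cy"]]
E
python3 - <<'E'
from h import *
for n in ("scene","top"):
    p,d=camera(n); cv2.imwrite(f"pics/{n}0.png",p); np.save(f"{n}0.npy",d)
    c,Rm,t=cal(n); print(n,c, "cam at",-Rm.T@t)
a=cv2.imread("pics/scene0.png");b=cv2.imread("pics/top0.png")
cv2.imwrite("pics/s0.png",cv2.resize(a,(800,600)));cv2.imwrite("pics/t0.png",cv2.resize(b,(800,600)))
print(env.get_state())
E
```

```text
scene {'fx': 417.5379034724274, 'fy': 417.5379034724274, 'cx': 247.8476507177051, 'cy': 194.39887348825536, 'k1': -0.004264824537005169, 'rvec': array([ 2.48057771,  0.91852723, -0.24993521]), 'tvec': array([-0.43708071, -0.23348007,  1.50633496])} cam at [ 0.95509592 -0.43180856  1.18992884]
top {'fx': 391.4782051412106, 'fy': 391.4782051412106, 'cx': 252.24552856761102, 'cy': 190.75104873332404, 'k1': -0.1148878064260598, 'rvec': array([ 2.13120962, -2.14757607,  0.18751922]), 'tvec': array([0.04961498, 0.52601306, 1.06337764])} cam at [0.34416457 0.05672181 1.135014  ]
{'time': 0.1, 'qpos': array([-1.37110831,  0.47772387,  0.02234303,  1.55631947, -0.01148617,
        1.10927697, -0.08308874]), 'joint_velocities': array([-0.00036601, -0.00122524,  0.00114472, -0.00275618,  0.00134826,
        0.00050617,  0.00161885]), 'joint_torque': array([ 3.80543250e-03, -5.97761178e+01,  1.61314141e+00, -2.81956244e+01,
        1.27849920e-02,  4.98096037e-03, -2.61325476e-05]), 'tcp_pos': array([0.20437639, 0.64290216, 0.30303251]), 'orientation': array([-5.87943608e-05,  1.53268711e-01,  9.88184225e-01, -7.97538603e-04]), 'force': array([-0.31955325,  0.25984761, -0.08883153]), 'torque': array([ 0.00021276, -0.04295647, -0.02069698]), 'opening': 0.08506128099012043}
```

View pics/s0.png

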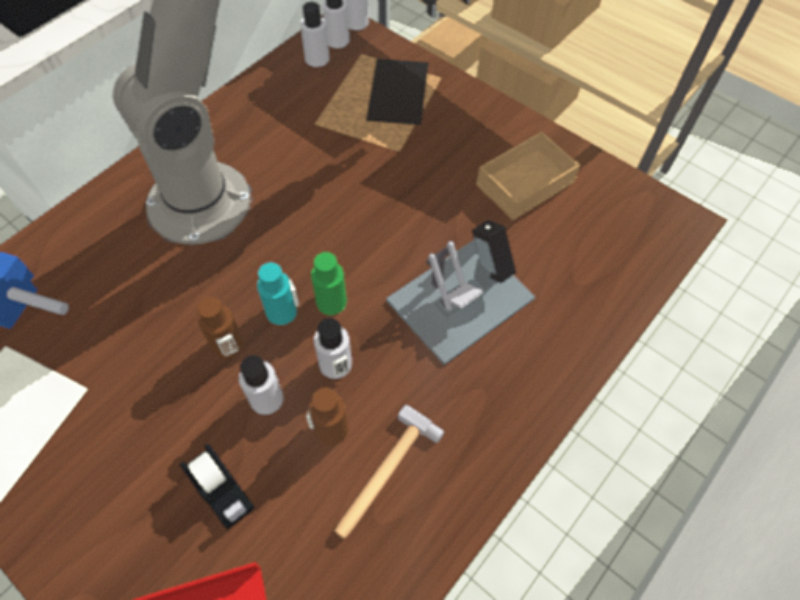

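View pics/t0.png

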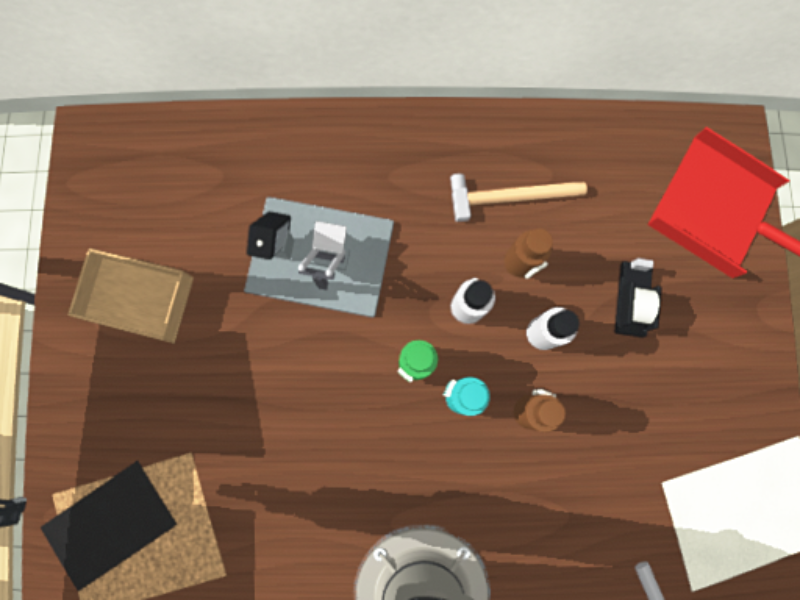

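The scene view (800 px wide) shows these candidates:
- White with black cap: (333,350), with a barred tag at (341,366), and (262,385), with no tag visible.
- Brown: (218,325) and (327,415).
- Teal: (278,293).
- Green: (328,283).
- White, at the far back: (315,35).

The cradle is at (455,280) and the scanner at (495,250). I choose (333,350), which is about (472,300) in the top view, and will check it in a crop while measuring.

```bash
python3 - <<'E'
from h import *
a=cv2.imread("pics/scene0.png");b=cv2.imread("pics/top0.png")
A=cv2.resize(a[180:290,140:270],(520,440),interpolation=cv2.INTER_CUBIC)
ds=np.load("scene0.npy");dt=np.load("top0.npy")
S=cloud("scene",ds);T=cloud("top",dt)
print("tcp proj",proj("scene",env.get_state()["tcp_pos"]),proj("top",env.get_state()["tcp_pos"]))
allp=np.concatenate([S.reshape(-1,3),T.reshape(-1,3)]);
g=allp[~np.isnan(allp[:,0])]
print("table z",np.nanmedian(S[300:310,150:200,2]),np.nanmedian(T[330:340,200:230,2]))
from scipy.optimize import least_squares
def circ(P,r):
    f=lambda c:np.hypot(P[:,0]-c[0],P[:,1]-c[1])-r
    s=least_squares(f,P[:,:2].mean(0),loss="soft_l1",f_scale=.002);return s.x,np.sqrt(np.mean(s.fun**2)),len(P)
for nm,pt in (("tag",T[187,306]),("plain",T[207,361])):
    print(nm,"cap pt",pt)
    for cn,W in (("s",S),("t",T)):
        P=W.reshape(-1,3);m=(np.hypot(P[:,0]-pt[0],P[:,1]-pt[1])<.05)
        Q=P[m]; print(cn,"zmax",np.percentile(Q[:,2],99.5))
        top=Q[Q[:,2]>.148]; print("captop mean",top.mean(0),np.ptp(top,axis=0),len(top))
        print("body",circ(Q[(Q[:,2]>.02)&(Q[:,2]<.10)],.032),"cap",circ(Q[(Q[:,2]>.118)&(Q[:,2]<.147)],.022))
cv2.imwrite("pics/crop1.png",A)
# tag pixels in scene
np.set_printoptions(precision=4,suppress=True)
for u,v in ((218,234),(214,236),(222,232),(218,228),(218,238)): print(u,v,S[v,u],a[v,u])
B=cv2.resize(b[115:215,145:265],(720,600),interpolation=cv2.INTER_CUBIC)
cv2.imwrite("pics/crop2.png",B)
E
```

```text
tcp proj [287.82081947  -9.48754442] [-17.62583168 317.83161919]
table z -0.00035363734782042157 0.0003518719550040648
tag cap pt [ 0.51593998 -0.08999905  0.15819445]
s zmax 0.15740676795017194
captop mean [ 0.5185262  -0.09387515  0.15390799] [0.04559434 0.04239306 0.010438  ] 179
body (array([ 0.51949314, -0.09250626]), np.float64(0.0022287129838273506), 247) cap (array([ 0.51670765, -0.09252649]), np.float64(0.0008627393855317982), 71)
t zmax 0.1590526601660578
captop mean [ 0.51696116 -0.09266868  0.15518179] [0.04161755 0.04135516 0.00983258] 229
body (array([ 0.51783399, -0.09338643]), np.float64(0.0005152413054800072), 111) cap (array([ 0.51780572, -0.09344938]), np.float64(0.0004414818224151192), 36)
plain cap pt [ 0.46344765 -0.22939228  0.15804456]
s zmax 0.15840746780337206
captop mean [ 0.46779525 -0.23504343  0.15462283] [0.04346091 0.04208303 0.01063264] 194
body (array([ 0.46586165, -0.23397499]), np.float64(0.0008444487796279092), 244) cap (array([ 0.46589436, -0.23403232]), np.float64(0.0008002552626240084), 76)
t zmax 0.15865168763526008
captop mean [ 0.46627094 -0.23279743  0.15480989] [0.04155785 0.04235332 0.01237762] 224
body (array([ 0.46666572, -0.23366581]), np.float64(0.0004191807973821112), 166) cap (array([ 0.46666988, -0.23428587]), np.float64(0.0005672976774304355), 55)
218 234 [ 0.5513 -0.1055  0.061 ] [ 98 102 104]
214 236 [ 0.5457 -0.1171  0.0582] [140 146 147]
222 232 [ 0.5487 -0.0869  0.0407] [146 148 150]
218 228 [ 0.5492 -0.1002  0.0912] [181 186 187]
218 238 [ 0.5505 -0.1072  0.0337] [122 128 127]
```

View pics/crop1.png

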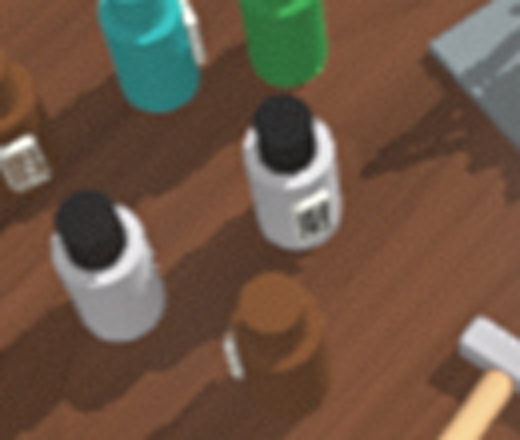

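View pics/crop2.png

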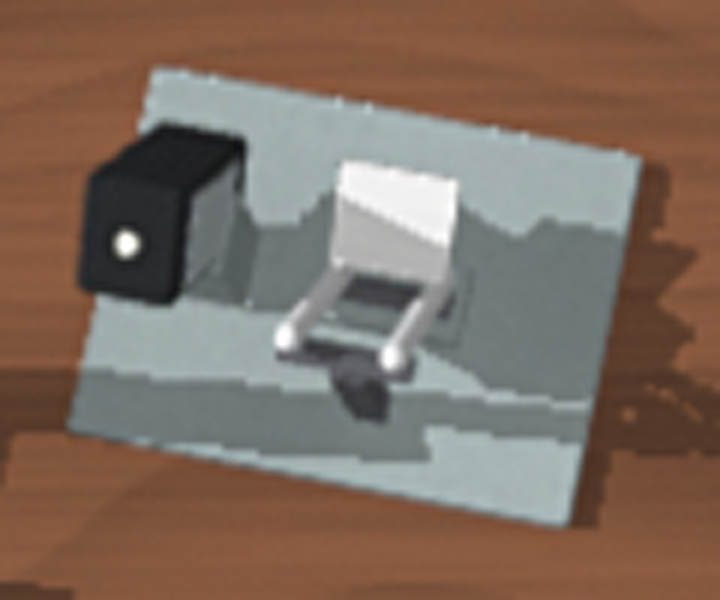

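```bash
cat > fit.py <<'E'
from h import *
from scipy.optimize import least_squares
np.set_printoptions(precision=4,suppress=True)
def axes(yaw):
    ex=np.array([np.cos(yaw),np.sin(yaw),0]);ez=np.array([0,0,1.])
    c,s=np.cos(np.pi/6),np.sin(np.pi/6)
    return np.stack([c*ex+s*ez,np.cross(ez,ex),-s*ex+c*ez],1)
def fit(Ps):
    def loc(p): return (Ps-[p[0],p[1],.055])@axes(p[2])
    def sdf(p):
        L=loc(p); d=[]
        for s in (-1,1):
            r=np.hypot(L[:,0]+.03,L[:,1]-s*.023)-.006; dz=np.abs(L[:,2]-.0475)-.0675
            d.append(np.where(dz>0,np.hypot(np.maximum(r,0),dz),np.abs(r)))
        # block
        q=np.abs(L-[p[4],.0975,.062])-[.0275,.0225,.0575]
        d.append(np.abs(np.linalg.norm(np.maximum(q,0),axis=1)+np.minimum(q.max(1),0)))
        q=np.abs(L[:,:2]-[0,0])-[.025,.028]; dd=L[:,2]-p[3]
        d.append(np.sqrt(dd**2+(np.maximum(q,0)**2).sum(1)))
        return np.min(d,0)
    best=None
    for yaw in (-.1,-.2,-.3):
      for h in (.004,.02):
        s=least_squares(sdf,[.63,.17,yaw,h,0],loss="cauchy",f_scale=.002,x_scale=[.01,.01,.05,.01,.01])
        if best is None or s.cost<best.cost: best=s
    return best.x,np.median(sdf(best.x)),len(Ps)
E
python3 - <<'E'
from fit import *
S=cloud("scene",np.load("scene0.npy"));T=cloud("top",np.load("top0.npy"))
a=cv2.imread("pics/scene0.png")
b=cv2.imread("pics/top0.png")
print("corners plate top approx")
Pc=[]
for u,v in ((171,127),(251,141),(239,202),(157,186)): print(T[v,u])
def sel(W):
    P=W.reshape(-1,3);m=(P[:,2]>.03)&(P[:,2]<.25)&(P[:,0]>.5)&(P[:,0]<.78)&(P[:,1]>.03)&(P[:,1]<.33);return P[m]
for n,P in (("s",sel(S)),("t",sel(T)),("both",np.r_[sel(S),sel(T)])): print(n,fit(P),P.min(0),P.max(0))
# plate pose from top view
P=T.reshape(-1,3);m=(np.abs(P[:,2]-.012)<.0045)&(P[:,0]>.5)&(P[:,0]<.8)&(P[:,1]>.0)&(P[:,1]<.36)
print("plate",cv2.minAreaRect(P[m][:,:2].astype(np.float32)*1000))
# tag
ax=np.array([.518,-.0932]);W=S.reshape(-1,3);d=W[:,:2]-ax;r=np.hypot(*d.T);th=np.degrees(np.arctan2(d[:,1],d[:,0]))
m=(r>.0335)&(r<.045)&(W[:,2]>.02)&(W[:,2]<.09)
print("tag",m.sum(),np.median(th[m]),th[m].min(),th[m].max(),W[m][:,2].min(),W[m][:,2].max())
def f(p):
    n=np.array([np.cos(p[0]),np.sin(p[0])]); return d[m]@n-.036
s=least_squares(f,[np.radians(np.median(th[m]))],loss="soft_l1",f_scale=.001);print("tag plane deg",np.degrees(s.x),f(s.x).std())
# color approach
hull=[]
E
```

```text
corners plate top approx
[0.7286 0.2886 0.0095]
[0.6829 0.0477 0.0084]
[0.4993 0.084  0.0088]
[0.548  0.3246 0.0099]
s (array([ 0.6408,  0.16  , -0.2018,  0.021 , -0.0001]), np.float64(0.001336892510525765), 1436) [0.5477 0.1301 0.03  ] [0.683  0.2926 0.1738]
t (array([ 0.6403,  0.1608, -0.1972,  0.0214, -0.0003]), np.float64(0.0013314006567585815), 1498) [0.5465 0.1315 0.0301] [0.682  0.2944 0.1741]
both (array([ 0.6405,  0.1604, -0.1985,  0.0213, -0.0001]), np.float64(0.0013682413865121453), 2934) [0.5465 0.1301 0.03  ] [0.683  0.2944 0.1741]
plate ((647.1716918945312, 180.54092407226562), (252.2959442138672, 254.640625), 78.1474838256836)
tag 82 -22.017472439694764 -71.92222977321819 1.432898343104672 0.022287583178862095 0.08727843100898086
tag plane deg [-21.6646] 0.0017717150862957248
```

```bash
cat > plan.py <<'E'
from fit import *
def quat(Rm): q=R.from_matrix(Rm).as_quat(); return np.r_[q[3],q[:3]]
C=np.array([.6405,.1604,.055]);A=axes(-.1985);H=.0213;D=.111
CAN=np.array([.5178,-.0933,.0775])
def tool_pick(th,flip):   # canister frame -> tool: z_t=-z_can, y_t=+-y_can
    ex=np.array([np.cos(th),np.sin(th),0]);ez=np.array([0,0,1.]);ey=np.cross(ez,ex)
    y=flip*ey;z=-ez;return np.stack([np.cross(y,z),y,z],1)
def tool_place(flip):
    y=-flip*A[:,0];z=-A[:,2];return np.stack([np.cross(y,z),y,z],1)
def place(dx,dz,dy=0): return C+A@np.array([dx,dy,H+.0775+D+dz])
E
python3 - <<'E'
from plan import *
ax=CAN[:2];est=[]
for k in range(6):
    W=cloud("scene",camera("scene")[1]).reshape(-1,3);d=W[:,:2]-ax;th=np.radians(-21.)
    for _ in range(8):
        n=np.array([np.cos(th),np.sin(th)]);t=np.array([-n[1],n[0]])
        m=(abs(d@t)<.012)&(abs(d@n-.035)<.006)&(W[:,2]>.03)&(W[:,2]<.08)
        if m.sum()<10: break
        # free line fit: n.d=c
        s=least_squares(lambda p:d[m]@[np.cos(p[0]),np.sin(p[0])]-p[1],[th,.036],loss="soft_l1",f_scale=.001);th=s.x[0]
    mm=(np.hypot(*d.T)>.0345)&(np.hypot(*d.T)<.042)&(W[:,2]>.025)&(W[:,2]<.085)
    n=d[mm].mean(0); est.append([np.degrees(th),s.x[1]*1e3,m.sum(),np.degrees(np.arctan2(n[1],n[0]))])
print(np.array(est),np.mean(est,0))
for f in (1,-1):
    q=quat(tool_pick(np.radians(-21.3),f));qp=quat(tool_place(f))
    for p in (CAN+[0,0,D],CAN+[0,0,D+.08],CAN+[0,0,D+.2]): print(f,kin.inverse_kinematics(p,q))
    for p in (place(0,0),place(.004,.02),place(.03,.1)): print(f,"pl",p,kin.inverse_kinematics(p,qp))
E
```

```text
[[-22.2546  35.0293  51.     -21.1132]
 [-21.4498  34.8049  55.     -21.6294]
 [-22.3712  35.0295  54.     -21.9469]
 [-20.9084  34.9645  53.     -22.4037]
 [-19.2756  35.1394  52.     -21.5322]
 [-23.6963  34.8264  53.     -21.6713]] [-21.6593  34.9657  53.     -21.7161]
1 [-0.4695  0.4564  0.6747  2.0477 -0.4064  0.7702  1.6519]
1 [-0.55    0.3351  0.7552  1.9843 -0.2853  0.9289  1.5496]
1 [-0.6776  0.1905  0.8644  1.843  -0.1565  1.1784  1.437 ]
1 pl [0.5377 0.1811 0.2367] [-0.6885  0.266   0.1046  2.1529  0.8081  0.4739  1.6665]
1 pl [0.5313 0.1824 0.256 ] [-0.6936  0.2265  0.097   2.1473  0.7602  0.5142  1.7156]
1 pl [0.5141 0.1858 0.3383] [-0.7338  0.0871  0.1029  2.0889  0.6042  0.689   1.8906]
-1 [-0.7169  0.6286  1.0645  2.06   -0.7254  0.8869 -1.1789]
-1 [-0.8563  0.5965  1.2873  1.9973 -0.6648  1.0641 -1.2032]
-1 [-0.9572  0.3487  1.3087  1.8527 -0.3595  1.217  -1.4775]
-1 pl [0.5377 0.1811 0.2367] [-1.0795  0.2979  0.5698  2.1762  0.552   0.3739 -1.2423]
-1 pl [0.5313 0.1824 0.256 ] [-1.0817  0.2482  0.5498  2.1702  0.566   0.4325 -1.2479]
-1 pl [0.5141 0.1858 0.3383] [-1.0774  0.0796  0.4712  2.108   0.5618  0.6663 -1.2078]
```

```bash
cat >> plan.py <<'E'
TH=np.radians(-21.7);QK=quat(tool_pick(TH,1));QP=quat(tool_place(1))
def st(s=""):
    x=env.get_state();print(s,"t",round(x["time"],2),"tcp",x["tcp_pos"],"F",x["force"],"op",round(x["opening"],4));return x
E
python3 - <<'E'
from plan import *
env.reach(CAN+[0,0,D+.10],QK);st("above")
print(env.movel(CAN+[0,0,D],velocity=.1,stop_force=8));st("down")
p,d=camera("scene");x,y=proj("scene",CAN+[0,0,.06]).astype(int)
cv2.imwrite("pics/pre.png",cv2.resize(p[y-60:y+60,x-80:x+80],(640,480),interpolation=cv2.INTER_CUBIC))
E
```

```text
above t 3.22 tcp [ 0.5181 -0.0924  0.2884] F [ 0.0563 -0.254  -0.5378] op 0.0857
False
down t 4.37 tcp [ 0.5182 -0.0934  0.189 ] F [ 0.6819 -0.4384 -0.6247] op 0.0854
```

View pics/pre.png

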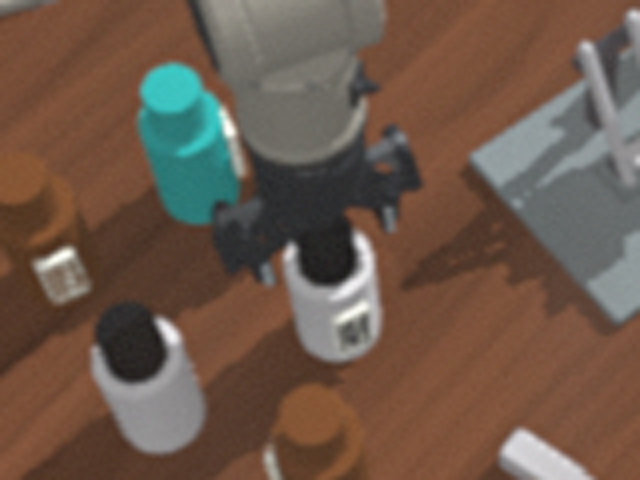

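The open fingers straddle the cap of the tagged canister (crop about (330,250)), with its tag at (352,325) and nothing touching. Next I grip, lift and carry it.

```bash
python3 - <<'E'
from plan import *
env.grip(.03,f_grip=60);st("grip")
env.movel(CAN+[0,0,D+.02],velocity=.05);st("lift")
env.movel(CAN+[0,0,D+.18],velocity=.15)
x=st("up")
for k in range(4):
    W=np.concatenate([cloud(n,camera(n)[1]).reshape(-1,3) for n in ("scene","top")])
    b=W[(np.hypot(W[:,0]-CAN[0],W[:,1]-CAN[1])<.042)&(W[:,2]>.19)&(W[:,2]<.275)]
    d=b[:,:2]-x["tcp_pos"][:2];n=np.array([np.cos(TH),np.sin(TH)]);t=np.array([-n[1],n[0]])
    c=(abs(np.arctan2(d@t,d@n))>.6)
    s=least_squares(lambda q:np.hypot(*(d[c]-q).T)-.032,[0,0],loss="soft_l1",f_scale=.001).x
    tg=(abs((d-s)@t)<.012)&((d-s)@n>.0335)&(b[:,2]>.215)
    f=least_squares(lambda p:(d[tg]-s)@[np.cos(p[0]),np.sin(p[0])]-p[1],[TH,.036],loss="soft_l1",f_scale=.001).x
    print("axis rel tcp along tag,jaw (mm)",s@n*1e3,s@t*1e3,c.sum(),"tag deg",np.degrees(f[0]),f[1],tg.sum(),"zmin",np.nanmin(W[(np.hypot(W[:,0]-CAN[0],W[:,1]-CAN[1])<.034)&(W[:,2]>.15)][:,2]))
p,d=camera("scene");u,v=proj("scene",CAN+[0,0,.2]).astype(int)
cv2.imwrite("pics/up.png",cv2.resize(p[max(v-60,0):v+60,u-80:u+80],(640,480),interpolation=cv2.INTER_CUBIC))
E
```

```text
grip t 4.88 tcp [ 0.518  -0.0933  0.189 ] F [-1.6564  1.0427  4.8464] op 0.0431
lift t 5.43 tcp [ 0.5178 -0.0932  0.2086] F [-0.0702  0.4899 -2.9803] op 0.0427
up t 6.65 tcp [ 0.5173 -0.0931  0.3676] F [ 0.3656 -0.0373 -2.8047] op 0.0429
axis rel tcp along tag,jaw (mm) -0.5874590256913744 0.07783189652684101 348 tag deg -21.345324476793067 0.035494946986132904 89 zmin 0.17580161735780364
axis rel tcp along tag,jaw (mm) -0.40274883789228755 0.022044003715639974 339 tag deg -21.472450836572133 0.03541418504494762 83 zmin 0.17708502640700108
axis rel tcp along tag,jaw (mm) -0.15961856203760674 0.07798647856544921 335 tag deg -21.126790087319755 0.03550201929558479 85 zmin 0.17817475735641367
axis rel tcp along tag,jaw (mm) 0.0162554961597142 0.11335406794748523 340 tag deg -21.839029645886658 0.03555039144358732 80 zmin 0.17715499639150542
```

View pics/up.png

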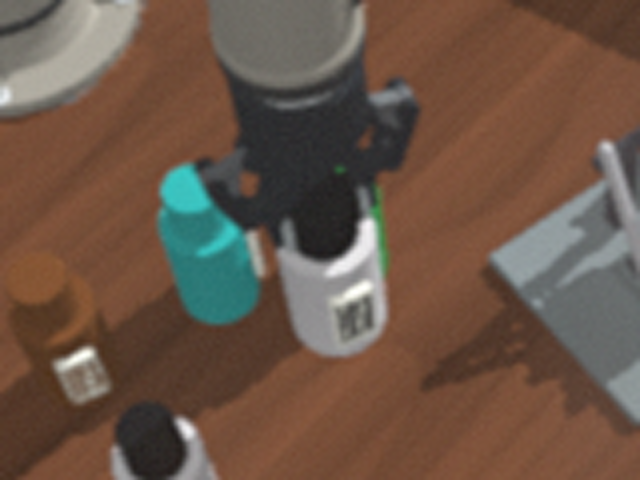

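The canister hangs straight in the gripper, tag at (355,312). It is centred in the hand within 0.6 mm, with the tag at about −21.5°. Next I carry it to the cradle.

```bash
python3 - <<'E'
from plan import *
env.reach(place(.03,.10),QP);st("pre")
env.movel(place(.006,.045),velocity=.12)
env.movel(place(.005,.015),velocity=.06)
x=st("stage");env.dwell(.2)
F0=env.get_state()["force"]@A
print("rod",env.movel(place(-.006,.015),velocity=.015,stop_force=3))
x=st("rod touch");L=(x["tcp_pos"]-C)@A;print("local",L,"F local",x["force"]@A,"F0",F0)
p,d=camera("scene");u,v=proj("scene",C+A@[0,0,.12]).astype(int)
cv2.imwrite("pics/rod.png",cv2.resize(p[v-60:v+60,u-80:u+80],(640,480),interpolation=cv2.INTER_CUBIC))
E
```

```text
pre t 8.17 tcp [0.5146 0.1839 0.3384] F [ 0.7442 -0.9087 -3.5248] op 0.0427
stage t 9.47 tcp [0.5346 0.1816 0.2522] F [-0.4616  0.4339 -3.4294] op 0.0426
rod True
rod touch t 10.07 tcp [0.5316 0.1823 0.2505] F [ 1.8892 -0.4667  1.7137] op 0.0425
local [ 0.0015 -0.      0.2248] F local [ 2.5405 -0.085   0.512 ] F0 [-2.2205 -0.1965 -2.8727]
```

View pics/rod.png

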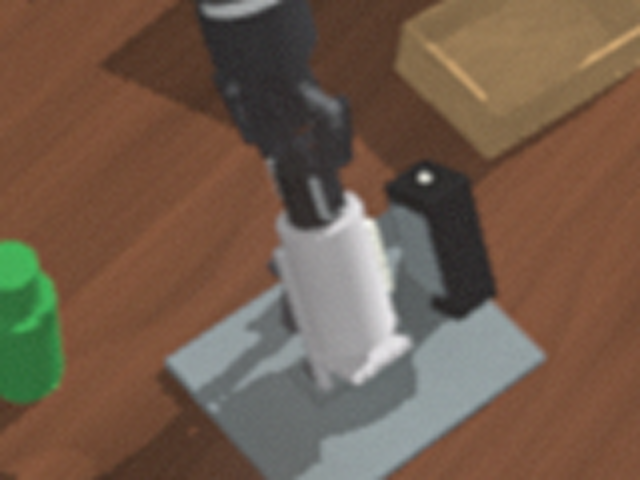

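The canister is in the cradle with its axis parallel to the rods (crop (340,280)) and its tag on the scanner side at (378,255). The foot shows just below it at (390,350). Rod contact came at x = +1.5 mm. I back off slightly and lower it until the foot is felt.

```bash
python3 - <<'E'
from plan import *
def rep(s):
    x=env.get_state();print(s,"t",round(x["time"],2),"L",(x["tcp_pos"]-C)@A-[0,0,H+.0775+D],"F",x["force"]@A,"T",x["torque"]@A,"op",round(x["opening"],4))
rep("touch")
env.movel(place(.0025,.015),velocity=.02);env.dwell(.2);rep("off")
print("foot",env.movel(place(.0025,-.010),velocity=.012,stop_force=3));rep("foot")
env.dwell(.2);rep("settled")
E
```

```text
touch t 10.12 L [0.0016 0.     0.015 ] F [3.0731 0.3605 0.4679] T [ 0.0672 -0.29   -0.0036] op 0.0431
off t 10.59 L [ 0.0022 -0.      0.0149] F [-0.2336  0.9261 -2.9846] T [0.1844 0.5962 0.0281] op 0.0427
foot True
foot t 11.83 L [0.0023 0.     0.0001] F [-0.2147 -0.2272  5.7608] T [-0.0755  0.2794 -0.0005] op 0.043
settled t 12.03 L [ 0.0024 -0.      0.0001] F [ 0.4187 -0.2367  5.3864] T [-0.0796  0.17   -0.0141] op 0.043
```

```bash
python3 - <<'E'
from plan import *
def rep(s):
    x=env.get_state();print(s,"t",round(x["time"],2),"L",(x["tcp_pos"]-C)@A-[0,0,H+.0775+D],"F",x["force"]@A,"T",x["torque"]@A,"op",round(x["opening"],4));return (x["tcp_pos"]-C)@A-[0,0,H+.0775+D]
print("rod",env.movel(place(-.002,.0001),velocity=.008,stop_force=3.5));L=rep("rod")
env.dwell(.2);L=rep("rod settled")
p,d=camera("scene");u,v=proj("scene",C+A@[0,0,.12]).astype(int)
cv2.imwrite("pics/seat.png",cv2.resize(p[v-60:v+60,u-80:u+80],(640,480),interpolation=cv2.INTER_CUBIC))
E
```

```text
rod True
rod t 12.26 L [0.002  0.0001 0.0001] F [ 1.2581 -0.0344  3.8243] T [-0.0274 -0.0076  0.0103] op 0.0428
rod settled t 12.46 L [0.0019 0.0001 0.0001] F [2.691  0.2878 4.7771] T [ 0.0291 -0.3767 -0.0418] op 0.0429
```

View pics/seat.png

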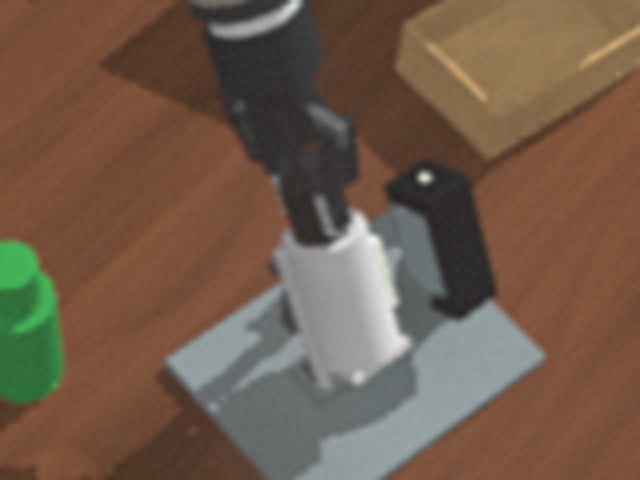

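It now sits on the foot (crop (345,375)) and touches the rods, with the tag towards the window at (385,265). I release it and withdraw along the cradle axis.

```bash
python3 - <<'E'
from plan import *
env.grip(.085);st("open")
env.movel(place(.0019,.09),velocity=.08);st("clear")
env.movel(place(.0019,.20),velocity=.15)
env.dwell(.3)
ps,ds=camera("scene");pt,dt=camera("top")
W=np.concatenate([cloud("scene",ds).reshape(-1,3),cloud("top",dt).reshape(-1,3)])
L=(W-C)@A
b=L[(np.hypot(L[:,0],L[:,1])<.045)&(L[:,2]>.03)&(L[:,2]<.122)&(L[:,0]>-.02)]
c=b[np.arctan2(b[:,1],b[:,0])<1.0]
f=lambda q:np.hypot(c[:,0]-q[0]-q[2]*(c[:,2]-.076),c[:,1]-q[1]-q[3]*(c[:,2]-.076))-.032
s=least_squares(f,[0,0,0,0],loss="soft_l1",f_scale=.001).x;print("axis off",s[:2]*1e3,"tilt deg",np.degrees(s[2:]),len(c))
t=L[(np.abs(L[:,0])<.016)&(L[:,1]>.0335)&(L[:,1]<.045)&(L[:,2]>.03)&(L[:,2]<.122)]
print("tag pts",len(t),t.mean(0) if len(t) else "");
if len(t)>8: print("slope dy/dx deg",np.degrees(np.arctan(np.polyfit(t[:,0],t[:,1],1)[0])))
cap=L[(np.hypot(L[:,0],L[:,1])<.018)&(L[:,2]>.15)&(L[:,2]<.2)];print("cap top z-foot",np.median(cap[:,2])-H)
for nm,q in (("plain",(.4663,-.2338)),): 
    m=(np.hypot(W[:,0]-q[0],W[:,1]-q[1])<.022)&(W[:,2]>.15)&(W[:,2]<.17);print(nm,W[m].mean(0))
cv2.imwrite("pics/endt.png",cv2.resize(pt,(800,600)))
u,v=proj("top",C+A@[0,0,.12]).astype(int)
cv2.imwrite("pics/endc.png",cv2.resize(pt[v-60:v+60,u-80:u+80],(640,480),interpolation=cv2.INTER_CUBIC))
x=st("end")
E
```

```text
open t 13.0 tcp [0.5384 0.1804 0.2369] F [ 0.1854 -0.7489 -0.18  ] op 0.0853
clear t 14.28 tcp [0.4951 0.1894 0.3153] F [-0.5696  0.3238 -1.0411] op 0.085
axis off [0.5478 0.9393] tilt deg [0.0335 0.199 ] 780
tag pts 29 [0.013  0.0356 0.0848]
slope dy/dx deg -9.167230190519687
cap top z-foot 0.15547428008258196
plain [ 0.4666 -0.2335  0.1547]
end t 15.56 tcp [0.4413 0.2004 0.4106] F [-0.3812 -0.0589 -0.2445] op 0.0852
```

View pics/endt.png

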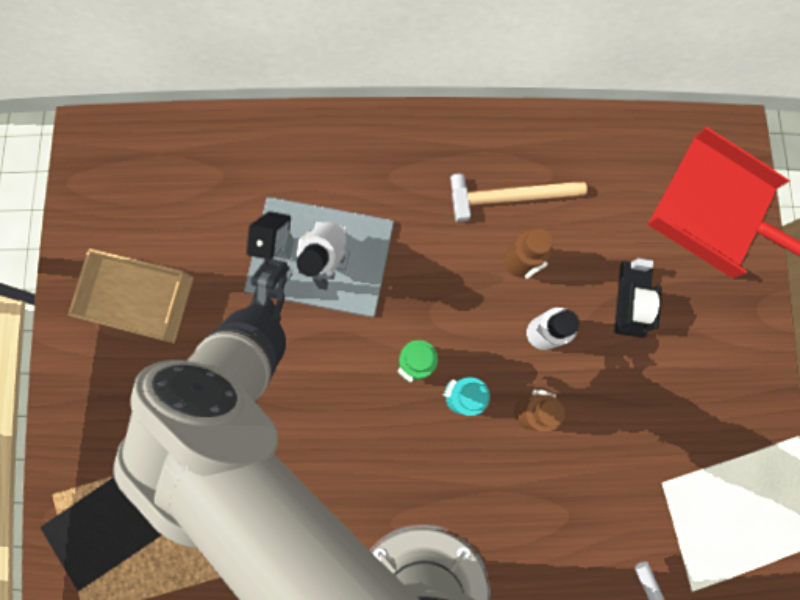

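The top view shows the canister in the cradle at (325,250) and everything else where it was. The slope figure of −9° rests only on edge points of the tag, so I recheck the tag angle with averaged depth and one crop.

```bash
python3 - <<'E'
from plan import *
o=C+A@[.0005,.0009,H]
for n in ("top","scene"):
    fr=[camera(n) for _ in range(6)]
    D_=np.median([f[1] for f in fr],0).astype(np.float32);L=((cloud(n,D_).reshape(-1,3))-o)@A
    r=np.hypot(L[:,0],L[:,1]);az=np.degrees(np.arctan2(L[:,1],L[:,0]))
    m=(r>.034)&(r<.042)&(L[:,2]>.022)&(L[:,2]<.09)&(L[:,1]>.01)
    print(n,m.sum());Q=np.c_[L[m]*1e3,r[m]*1e3,az[m]];print(np.round(Q[np.argsort(Q[:,2])],1)[::max(1,m.sum()//25)])
    # predicted tag outline overlay
    p=np.mean([f[0] for f in fr],0).astype(np.uint8)
    u,v=proj(n,o+A@[0,.03,.055]).astype(int);k=12;ci=cv2.resize(p[v-24:v+24,u-32:u+32],None,fx=k,fy=k,interpolation=cv2.INTER_CUBIC)
    for e,col in ((0,(0,0,255)),):
        for x,y,z in ((.014,.036,.025),(.014,.036,.085),(-.014,.036,.085),(.014,.032,.085),(.014,.032,.025)):
            q=(proj(n,o+A@[x,y,z])-[u-32,v-24]+.5)*k;cv2.circle(ci,tuple(int(i) for i in q),4,col,-1)
    cv2.imwrite(f"pics/tag_{n}.png",ci)
a=cv2.imread("pics/tag_scene.png");b=cv2.imread("pics/tag_top.png");cv2.imwrite("pics/tagb.png",cv2.resize(np.hstack([a,b]),(800,300)))
E
```

```text
top 17
[[15.2 31.9 32.3 35.3 64.6]
 [14.8 34.5 32.9 37.5 66.7]
 [15.1 32.1 43.3 35.5 64.9]
 [14.9 34.6 44.6 37.7 66.7]
 [14.6 32.7 52.7 35.8 66. ]
 [15.  34.7 55.8 37.8 66.7]
 [14.5 32.9 63.5 36.  66.2]
 [15.  34.9 66.8 38.  66.8]
 [14.8 32.9 75.1 36.1 65.8]
 [14.7 35.2 76.7 38.2 67.3]
 [14.5 31.  83.2 34.2 64.9]
 [11.3 35.6 84.6 37.3 72.4]
 [ 6.  34.9 84.6 35.5 80.3]
 [14.2 35.7 85.4 38.5 68.3]
 [12.1 32.8 85.6 34.9 69.8]
 [14.8 33.1 85.7 36.2 66. ]
 [ 9.4 34.8 87.  36.  75. ]]
scene 26
[[13.7 33.7 27.8 36.4 67.9]
 [13.  35.1 30.4 37.4 69.6]
 [13.1 36.1 33.6 38.4 70.1]
 [14.6 30.8 33.9 34.1 64.6]
 [12.2 33.2 35.2 35.4 69.8]
 [13.5 33.4 39.4 36.1 67.9]
 [13.3 34.6 42.4 37.  68.9]
 [13.7 35.3 45.8 37.9 68.8]
 [13.8 31.9 48.1 34.7 66.5]
 [14.2 32.6 51.5 35.6 66.5]
 [13.4 34.2 54.  36.7 68.7]
 [13.5 35.1 57.2 37.6 69. ]
 [11.8 37.1 59.1 38.9 72.3]
 [14.7 31.  60.3 34.3 64.7]
 [13.2 32.9 62.3 35.4 68. ]
 [11.8 34.7 64.3 36.7 71.2]
 [14.  34.4 69.  37.2 67.9]
 [12.1 32.2 69.8 34.4 69.5]
 [14.5 35.1 72.5 38.  67.6]
 [13.2 32.5 73.7 35.1 67.9]
 [14.7 32.6 77.9 35.8 65.7]
 [12.9 34.7 79.6 37.  69.6]
 [13.9 35.1 83.4 37.7 68.4]
 [12.2 32.8 84.2 35.  69.6]
 [ 8.1 36.2 84.4 37.1 77.3]
 [ 6.4 33.9 85.2 34.5 79.3]]
```

View pics/tagb.png

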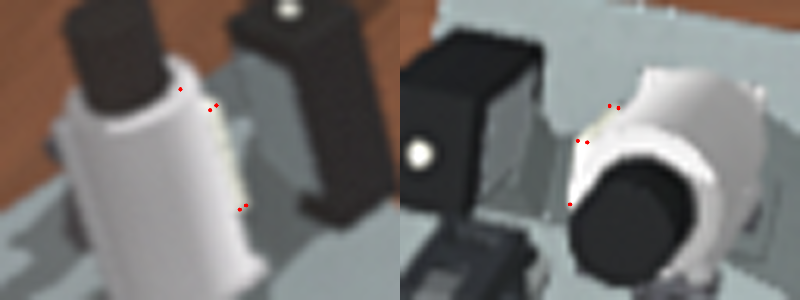

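The tag's edge lies at x ≈ 13.5 to 14.8 mm (14 expected), and the predicted corners fall on the tag in both views. That puts it square within about 1.5°.

```bash
python3 -c "
from h import *
print(env.get_state()['time']);job.job_done()"
```

```text
16.1583
the job is handed in; nothing more can be done
```

The tagged canister is lying in the cradle, cap end up, with its tag towards the scanner window. I handed the job in at about 16.2 s, within the 38 s limit.

**What I did:** I gripped the canister by its cap and carried it to the cradle. I lowered it slowly until I felt the foot, about 21 mm above its lowest setting, where the depth images had put it. I then eased it against the rods with a few newtons, let go, and withdrew along the cradle axis.

**Last checks:**
- **Seating:** the canister's axis is within 1 mm and 0.2° of the cradle's. The cap top is 155.5 mm above the foot, against 155 expected.
- **Tag:** it is square to the window within about 1.5°. A first rough check gave 9°, but it used only a few points on the tag's edge. The averaged recheck from both cameras did not bear it out.
- **Other objects:** the plain canister measured in the same place as before. The hammer, tray and dispenser looked unmoved in the top view, but I did not measure them.
- **Robot:** the gripper is open and well clear of everything.

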